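# Set the foam slicing jig to its marked thickness and clamp the block

## Task

Get the foam slicing jig ready for the next cut: draw the transport lock's grip out to its end stop, then throw the lever into the notch marked by the pointed pin, then push the foam block along its channel until it sits flat against the length stop, and last tip the hold-down bar over so that it rests on the block. Leave the lever in the marked notch and the lock drawn out, and leave the other things on the table and jig where they are.

Things in the scene. Friction and masses are not known exactly. Their poses are not given: they have to be found in the camera images.
- jig: Slicing jig: fixed plywood board 18 mm thick, underside at z 0, x -140 to 165, y -280 to 280. Jig offsets below are (x, y, z) in mm in this frame. The block's channel runs along y (5 to 275) between wooden rails, inner faces x = -52 and 52, tops z 32 and 52. Two slotted aluminium saw posts (18 x 24, top z 88) stand at x = -77 and 77, y = 45. Lever and notched steel plate are at the -y end.
- pivot (a point): Vertical axis of the lever, at jig (90, -170), point at z = 95.
- lever (a joint): Lever angle, rad: 0 parked (range -0.03 to 1.23), growing anticlockwise from above. Spring detents hold it at four notches: 0, 0.4, 0.8, 1.2; let go elsewhere it snaps into the nearer one (tipping points 0.2, 0.6, 1.0). Pushing the handle over takes 6 to 10 N. With the lock in it moves only about 0.03. It draws the length stop along, 50 mm per rad.
- handle (a point): Axis of the lever's upright black handle, 110 mm from the pivot; this point is 1 mm below its top. Handle 22 mm in diameter, straight from 56 to 92 mm above the table. The flat steel arm (18 mm wide, z 30 to 42) ends 22 mm beyond it. At angle q the arm points from the pivot in jig direction (-cos(q-0.6), -sin(q-0.6)): parked at the +y end, swinging to -y.
- marker: The mark: a fixed pointed pin, a brass cone 24 mm across, 34 mm tall, set on the plate outside one of the three working notches, 148 mm from the pivot; origin at its foot. The other two have flat brass plugs, 16 mm across, 4 mm high. The lever is in the marked notch when its arm points at the pin.
- hole1 (a point): Fixed place for pin or plug outside the notch at 0.4 rad (148 mm from the pivot).
- hole2 (a point): The same outside the notch at 0.8 rad.
- hole3 (a point): The same outside the notch at 1.2 rad.
- lock (a joint): Draw of the transport lock, m: 0 locked (a steel bolt lies beside the parked arm and blocks it), 0.040 fully out at its end stop. It slides straight away from the pivot, parallel to the parked arm: jig direction (-0.825, 0.565, 0). It takes 2 to 3 N and stays where it is left.
- lock_grip (a point): Centre of the top of the lock's black grip: 24 mm along its slide, 32 mm across, from 30 to 74 mm above the table. Between its inner face (towards the lever) and the end of the parked arm about 53 mm are free, so it can be pushed out from there or pinched.
- stop_face (a point): Centre of the face of the aluminium length stop, which looks to jig +y (88 mm wide, z 20 to 72); this point is 48 mm above the table, its axes are the jig's. It moves to -y as the lever angle grows. Pressed with more than about 15 N it can drive the lever out of its notch.
- block: The white rigid foam block, 90 (x) x 120 (y) x 60 mm high, about 0.12 kg, loose on the board in the channel at the +y end; origin at the centre of its underside. It slides on the board to -y up to the stop, past the saw posts.
- holddown: Steel hold-down bar; origin on its hinge axis, which lies along jig y at jig (-83, 75, 88) on a post 22 x 30 at (-83, 100), top z 84; its x axis runs along the bar. It stands open at 1.9 rad above level, leaning back towards the robot. Pushed past upright (below about 1.5) it sinks by its own weight (0.14 kg, damped) on to what is below.
- bar_end (a point): Centre of the black ball, 20 mm across, at the free end of the hold-down bar, 102 mm from the hinge. The bar is 16 mm wide (along jig y) and 8 mm thick; under it, 85 mm from the hinge, is a rubber pad that rests on the block with the bar about level (0.05 rad up).
- tape: Bystander: roll of tape, 64 mm across, 24 mm high, on the board's corner.
- offcut: Bystander: foam offcut 40 x 75 x 30 mm on the board behind the back rail.
- dish: Bystander: small white dish, 64 mm across, 35 mm high.
- glue: Bystander: yellow glue bottle, 60 mm across, 170 mm high.
- paint: Bystander: red paint jar, 72 mm across, 150 mm high.
- cup: Bystander: white cup, 72 mm across, 90 mm high.
- chunk: Bystander: stepped foam chunk, 80 x 60 x 70 mm.

How it is judged:
By the outcome, as a careful person would: the job done as asked, in the order asked, and still so for the second after the job is handed in, with the robot touching nothing.
It also fails if it takes over 70 s, if anything falls off the work surface, if the arm or the gripper's body presses on something with over 40 N, if the wrist force passes 120 N, or if a joint passes its speed limit or range.

## Robot

A 7-joint arm with a two-finger parallel gripper is mounted at the origin on the work surface. World frame = base frame: x ahead of the robot, y to its left, z up, the work surface at z = 0. Lengths are in m, angles in rad, forces in N, time in s.
With the tool pointing down it reaches from about 0.35 to 0.9 m from the base axis. Payload 19.9 kg.
Tool frame: the origin (TCP) lies on the centre line of the jaws, within the pads' length; the fingertips stand 19 mm ahead of it and the grasp point (between the pads) is the TCP (nose_length is the distance from the TCP to the fingertips, in m); z points along the fingers, y is the line along which they close (so a half turn about z gives the same grasp; the last joint's range is limited). The gripper opens to 85 mm and grips with 20 to 120 N. Pads are 22 mm wide; open, the fingers measure 114 mm over their backs; the gripper's body (76 mm by 85 mm) begins 54 mm behind the grasp point. The pads swing forward as they close: fully open they stand 13 mm farther back than shut.
Start: joints at [-1.268, 0.417, -0.01, 1.614, 0.005, 1.111, -0.053], TCP at [0.211, 0.588, 0.25] pointing down, gripper open.
Joint ranges: [-2.81, 2.81], [-0.39, 2.02], [-1.27, 1.25], [0.06, 2.57], [-1.19, 4.33], [0.19, 2], [-2.82, 2.82]. Speed limits (rad/s): [1.89, 1.89, 2.39, 2.39, 3.01, 3.01, 3.01].

## Interface

Orientations are given as a rotation vector (axis times angle).
In Python, from cell import get_state, snapshot, job_done, nose_length gives the robot as it stands.
- The arm moves only by the tool apply_moves, never from a script. Its arguments are lists of equal length, an entry for each row: "delta_pos": the shift along the tool's x, y, z as a fraction of full scale, a list of three; "turn": the turn about the tool's z as a fraction of full scale; "jaw": the opening, from 0 (shut) to 1 (fully open). In form: {"delta_pos": [[tx, ty, tz], ...], "turn": [turn, ...], "jaw": [jaw, ...]}. A call has 1 to 12 rows; each row shifts and turns the commanded pose from where the row before left it, along the tool's axes as they then stand; what a row does not reach is not made up. Full scale, the value 1, is 0.8 m for a shift and 45 degrees for a turn. A row lasts 1/8 s, in which the tool goes at most 62.5 mm and 10.7 degrees, less where a joint would pass 70% of its speed; a pose out of reach is approached as far as the arm can. A call with a number of a shift or a turn outside -1 to 1 is refused whole. A call with a gripper value outside its range is refused whole. The fingers move at their own pace and stop on an object; the grip force is fixed at half the most. Time passes only in rows, so rows that do not move let the fingers close. It gives the time, the measured TCP pose, the force, the opening and the grip force at its end, in the units of the state.
- get_state(): the state, without advancing time (a new reading comes with each control period).
- snapshot(name): name is "side" or "top"; returns a dict with "color" (480x640x3 uint8, red, green, blue), "fov_y" (degrees; the focal length in pixels is half the picture's height over the tangent of half this angle, whatever the lens; pixels are square), "cx", "cy" (the principal point, pixels), "R" (3x3) and "t" (3): a world point X has camera coordinates R X + t. Camera axes: x right, y down, z forward; pixel columns grow to the right and rows downward; lengths in m; the calibration is good to about 2 mm. A picture is of the moment at which its call begins. There is no depth.
- job_done(): hands the job in; it is judged then, once.
The state is a dict: "time_s": time; "joint_pos": joint angles; "joint_vel": joint speeds; "tau": joint torques, N m; "tcp_pos": TCP position; "orientation": TCP orientation; "wrist_force": force on the tool from outside, world axes, zero at the start; "moment": the same for the moment, N m; "grip_width": opening from 0.0 (shut) to 1.0 (fully open); "gripper_force": force on a finger pad.
Only numpy, scipy, OpenCV 4.12 (cv2) and the standard library are available. Lean on these libraries where they do the work, as an engineer would, in place of code of your own. Each camera call takes 0.05 s, during which the arm holds its last target. There are 200 camera calls.

## Working session

There is one attempt and no reset: what is moved stays moved. The work goes in short steps, Python scripts to look and compute and a tool call to move; the robot and the scene stay as the last step left them, time stands still between calls to the robot, and variables do not carry over. Pictures are saved under pics/ and viewed, at most 10 in all, crops included, and the job is handed in when it is done.

Besides the shell and the picture viewer there is one more tool, called after "Emit:" by a JSON object that holds its "op" and its "data". apply_moves: Moves the arm, as the interface text tells. Shift numbers are shares of 0.8 m and turn numbers shares of 45 degrees, none past 1 either way. Its arguments: {"type":"object","properties":{"delta_pos":{"type":"array","items":{"type":"array","items":{"type":"number","minimum":-1,"maximum":1}}},"turn":{"type":"array","items":{"type":"number","minimum":-1,"maximum":1}},"jaw":{"type":"array","items":{"type":"number"}}},"required":["delta_pos","turn","jaw"]}

```bash
mkdir -p pics
python3 - <<'E'
from cell import *
import cv2,pickle
s=get_state()
for k in('time_s','tcp_pos','orientation','wrist_force','grip_width'):print(k,s[k])
print(nose_length() if callable(nose_length) else nose_length)
for n in('side','top'):
    d=snapshot(n);pickle.dump(d,open(f'pics/{n}0.pkl','wb'));cv2.imwrite(f'pics/{n}0.png',d['color'][:,:,::-1])
    print(n,d['fov_y'],d['cx'],d['cy'],d['R'],d['t'])
E
```

```text
time_s 0.0
tcp_pos [0.21054028 0.58812643 0.2496539 ]
orientation [-5.37295448e-01 -3.09513627e+00  1.91754144e-03]
wrist_force [-0.20910737 -0.51175285 -1.11252692]
grip_width 1.0028484692109747
0.019
side 54.08687050418097 319.1079950148018 242.55607262933154 [[ 0.71318837 -0.70090378  0.00981043]
 [-0.47958002 -0.49809721 -0.72242798]
 [ 0.51123905  0.51052234 -0.69137658]] [-0.4102038   0.33554727  0.91400728]
top 49.61094967523303 327.1781915080916 241.08143684331748 [[-0.0050244  -0.99995455 -0.00810306]
 [-0.99487103  0.00581717 -0.10098416]
 [ 0.10102671  0.00755412 -0.99485503]] [1.02636852e-03 5.61072226e-01 1.49432628e+00]
```

View pics/top0.png

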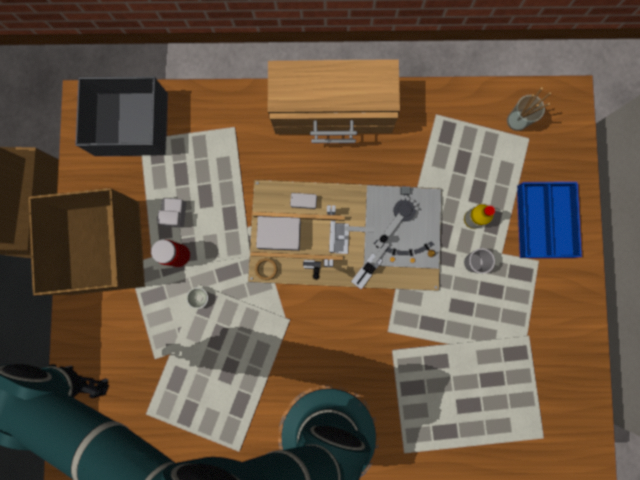

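View pics/side0.png

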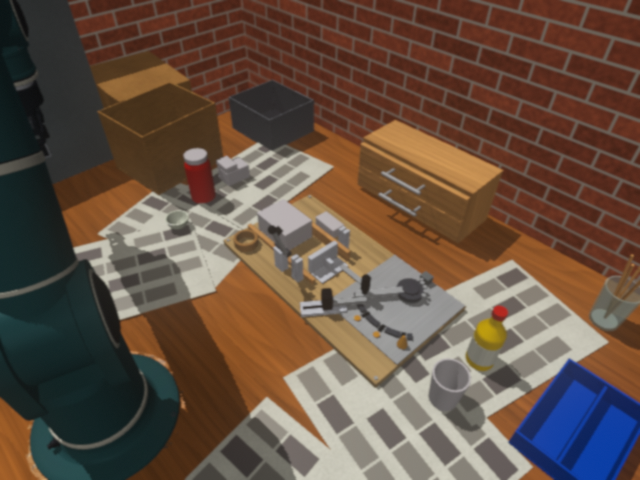

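The top view shows the jig around (250–442, 180–290), with the lever at its -y end on the right. The side view shows the pin near (403, 341), the handle at (365, 284) and the lock grip at (327, 299). I'll zoom in on both.

Run:
```python
import cv2
a=cv2.imread('pics/top0.png')[170:300,245:445];b=cv2.imread('pics/side0.png')[190:385,220:470]
cv2.imwrite('pics/ct.png',cv2.resize(a,None,fx=4,fy=4,interpolation=cv2.INTER_CUBIC))
cv2.imwrite('pics/cs.png',cv2.resize(b,None,fx=3,fy=3,interpolation=cv2.INTER_CUBIC))
```

```text
(no output)
```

View pics/ct.png

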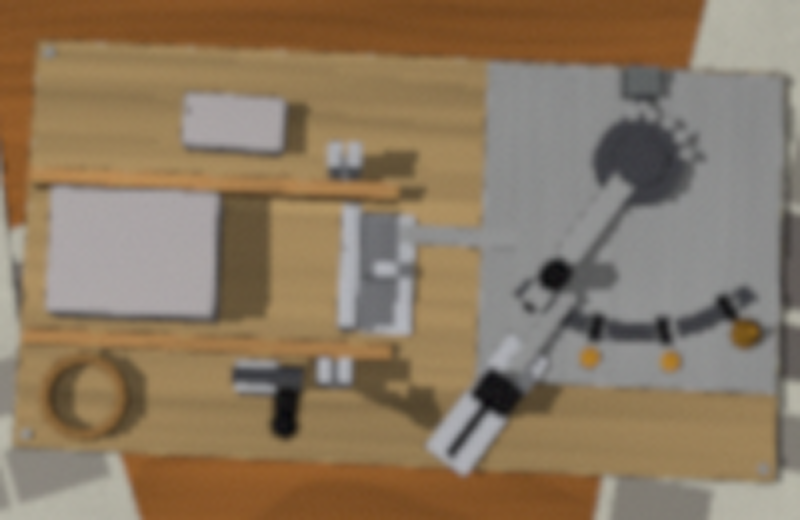

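View pics/cs.png

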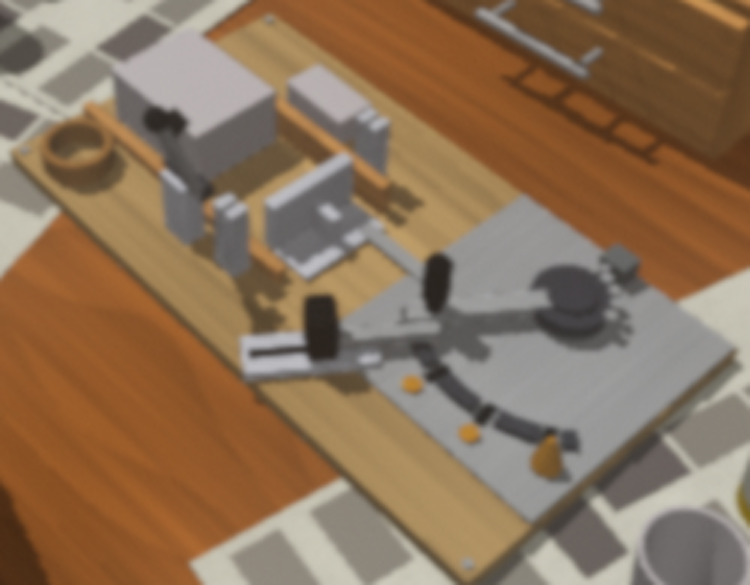

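The top crop shows the brass cone at (745,332), outside the third notch (1.2 rad), with plugs at (590,357) and (670,361). The board corners are at (40,42), (787,75), (778,482) and (15,450). In the side crop, the cone at (548,460) confirms hole3. Next I fit the jig pose from the corners, plugs and other features.

```bash
cat > h.py <<'E'
import numpy as np,pickle
from scipy.optimize import least_squares
def load(n): return pickle.load(open(f'pics/{n}.pkl','rb'))
def ray(d,u,v):
    f=240/np.tan(np.radians(d['fov_y']/2));R=np.array(d['R']);t=np.array(d['t'])
    return -R.T@t, R.T@np.array([(u-d['cx'])/f,(v-d['cy'])/f,1])
def onplane(d,u,v,z):
    o,r=ray(d,u,v);return (o+r*(z-o[2])/r[2])[:2]
def ct(x,y):return x/4+245-.375,y/4+170-.375
def cs(x,y):return x/3+220-.333,y/3+190-.333
E
cat > fit.py <<'E'
from h import *
T,S=load('top0'),load('side0')
def piv(q,r):a=q-.6;return (90-r*np.cos(a),-170-r*np.sin(a))
C=[(165,280),(165,-280),(-140,-280),(-140,280)]
obs=[]
for d,cv,pts in((T,ct,[(40,42),(787,75),(778,482),(15,450)]),(S,cs,[(270,15),(735,352),(465,583),(12,155)])):
    for c,p in zip(C,pts):obs.append((c,onplane(d,*cv(*p),.018),'corner'))
for d,cv,pts in((T,ct,[(590,357),(670,361)]),(S,cs,[(412,383),(469,433)])):
    for q,p in zip((.4,.8),pts):obs.append((piv(q,148),onplane(d,*cv(*p),.024),'plug'))
for d,cv,p in((T,ct,(556,275)),(S,cs,(437,262))):obs.append((piv(0,110),onplane(d,*cv(*p),.092),'handle'))
J=np.array([o[0] for o in obs])/1e3;W=np.array([o[1] for o in obs])
def tf(p,J):c,s=np.cos(p[2]),np.sin(p[2]);return J@np.array([[c,s],[-s,c]])+p[:2]
r=least_squares(lambda p:(tf(p,J)-W).ravel(),[.6,0,0],loss='soft_l1',f_scale=.003)
print(r.x)
for o,e in zip(obs,tf(r.x,J)-W):print(o[2],np.round(e*1e3,1))
np.save('jig.npy',r.x)
for n,j in dict(pivot=(90,-170),handle=piv(0,110),h12=piv(1.2,110),pin=piv(1.2,148),hinge=(-83,75)).items():print(n,np.round(tf(r.x,np.array([j])/1e3)[0],4))
a=r.x[2]
def back(w):c,s=np.cos(a),np.sin(a);return np.round((np.array(w)-r.x[:2])@np.array([[c,-s],[s,c]])*1e3,1)
print('grip jig',back(onplane(T,*ct(496,392),.074)),back(onplane(S,*cs(320,300),.074)))
print('block corners',[back(onplane(T,*ct(*p),.078)) for p in((50,187),(220,193),(215,320),(45,312))])
print('stop face top edge',[back(onplane(T,*ct(*p),.072)) for p in((347,205),(341,328))])
print('ball',back(onplane(T,*ct(285,425),.18)))
E
python3 fit.py
```

```text
[ 0.56869352 -0.05428003 -0.05051839]
corner [0.9 2.8]
corner [1.4 0.6]
corner [-1.6  1.2]
corner [0.5 2.7]
corner [1.6 3.1]
corner [ 5.1 -1.4]
corner [ 0.8 -3.2]
corner [-0.7  5.6]
plug [-1.4 -0. ]
plug [-1.1 -0.4]
plug [-1.9 -2.5]
plug [-1.2 -1.8]
handle [ 1.1 -0.9]
handle [-1.6 -3.6]
pivot [ 0.65   -0.2286]
handle [ 0.5625 -0.162 ]
h12 [ 0.5562 -0.2861]
pin [ 0.5238 -0.3059]
hinge [0.4896 0.0248]
grip jig [-85.  -69.3] [-80. -63.]
block corners [array([ 46.6, 254.1]), array([ 47.7, 132.7]), array([-43.2, 131.6]), array([-42.9, 252.3])]
stop face top edge [array([43.9, 41.9]), array([-44.4,  42.2])]
ball [-118.5   75.3]
```

```bash
cat > go.py <<'E'
# usage: go.py jx jy z(mm) toolx_angle_in_jig(deg): tool-frame fractions needed after turning
import sys;from h import *
from cell import get_state
from scipy.spatial.transform import Rotation as Ro
p=np.load('jig.npy');s=get_state();M=Ro.from_rotvec(s['orientation']).as_matrix()
jx,jy,z,a=map(float,sys.argv[1:])
c,n=np.cos(p[2]),np.sin(p[2]);R=np.array([[c,-n],[n,c]])
w=np.r_[R@[jx/1e3,jy/1e3]+p[:2],z/1e3]
now=np.degrees(np.arctan2(M[1,0],M[0,0]));tgt=a+np.degrees(p[2])
dt=(tgt-now+180)%360-180
print('t',s['time_s'],'tcp jig',np.round(R.T@(s['tcp_pos'][:2]-p[:2])*1e3,1),round(s['tcp_pos'][2]*1e3,1),'ang',round(now-np.degrees(p[2]),1),'tilt',np.round(M[:,2],3),'F',np.round(s['wrist_force'],1),'w',round(s['grip_width'],2))
print('turn',round(-dt/45,4))
d=w-s['tcp_pos'];N=Ro.from_euler('z',dt,degrees=True).as_matrix()@M
print('move after turn',np.round(N.T@d/.8,4),'| before turn',np.round(M.T@d/.8,4))
E
python3 go.py -48.8 -89.5 250 145.6
```

```text
t 0.1 tcp jig [-390.1  623.5] 249.7 ang 163.2 tilt [-0.    -0.001 -1.   ] F [-0.2 -0.2 -0.4] w 1.0
turn 0.391
move after turn [-8.556e-01 -4.944e-01  3.000e-04] | before turn [-6.661e-01 -7.299e-01  5.000e-04]
```

Emit:
{"op": "apply_moves", "data": {"delta_pos": [[0,0,0],[0,0,0],[-0.03,-0.017,0],[-0.05,-0.029,0],[-0.05,-0.029,0],[-0.05,-0.029,0],[-0.05,-0.029,0],[-0.05,-0.029,0],[-0.05,-0.029,0],[-0.05,-0.029,0]], "turn": [0.195,0.196,0,0,0,0,0,0,0,0], "jaw": [0,0,0,0,0,0,0,0,0,0]}}

```text
time_s: 1.35
tcp_pos: [0.3462, 0.2627, 0.2502]
orientation: [-1.004, -2.977, 0.0]
wrist_force: [1.1, 0.6, 0.2]
grip_width: 0.001
gripper_force: 0.0
```

```bash
python3 go.py -48.8 -89.5 250 145.6
```

```text
t 1.35 tcp jig [-238.2  305.3] 250.2 ang 145.6 tilt [-0. -0. -1.] F [1.1 0.6 0.2] w 0.0
turn 0.0001
move after turn [-4.742e-01 -2.734e-01  3.000e-04] | before turn [-4.742e-01 -2.734e-01  3.000e-04]
```

Emit:
{"op": "apply_moves", "data": {"delta_pos": [[-0.05,-0.029,0],[-0.05,-0.029,0],[-0.05,-0.029,0],[-0.05,-0.029,0],[-0.05,-0.029,0],[-0.05,-0.029,0],[-0.05,-0.029,0],[-0.05,-0.029,0],[-0.05,-0.029,0],[-0.024,-0.012,0],[0,0,0.05],[0,0,0.05]], "turn": [0,0,0,0,0,0,0,0,0,0,0,0], "jaw": [0,0,0,0,0,0,0,0,0,0,0,0]}}

```text
time_s: 2.85
tcp_pos: [0.5152, -0.1395, 0.1692]
orientation: [1.005, 2.976, -0.0]
wrist_force: [1.3, 0.5, -0.3]
grip_width: -0.001
gripper_force: 0.0
```

```bash
python3 go.py -48.8 -89.5 67 145.6
python3 - <<'E'
from cell import *
import cv2
d=snapshot('side')['color'][140:340,260:440,::-1]
e=snapshot('top')['color'][200:290,320:440,::-1]
a=cv2.resize(d,(540,600),interpolation=2);b=cv2.resize(e,(260,195),interpolation=2)
import numpy as np
o=np.zeros((600,800,3),np.uint8);o[:,:540]=a;o[:195,540:]=b;cv2.imwrite('pics/p1.png',o)
E
```

```text
t 2.85 tcp jig [-49.1 -87.8] 169.2 ang 145.6 tilt [ 0. -0. -1.] F [ 1.3  0.5 -0.3] w -0.0
turn -0.0004
move after turn [-0.0015 -0.0015  0.1278] | before turn [-0.0015 -0.0015  0.1278]
```

View pics/p1.png

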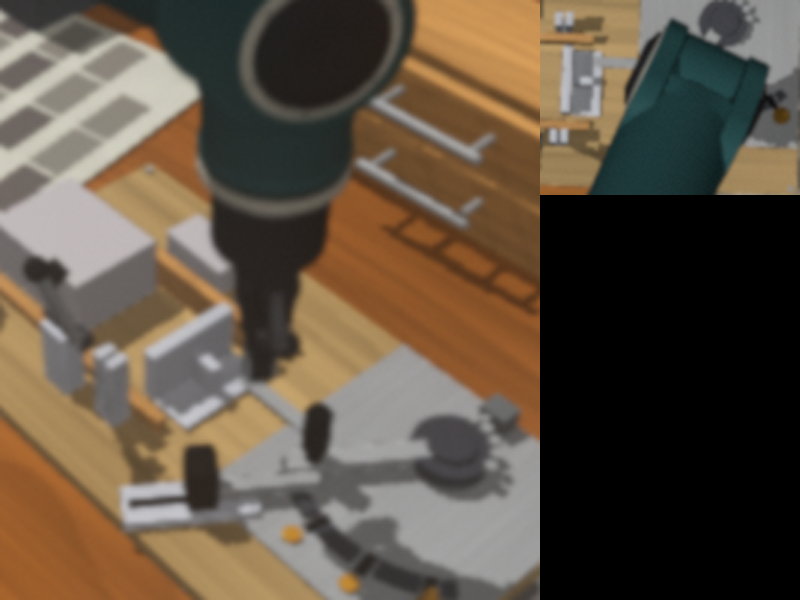

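The fingers are shut above the gap between the arm end and the grip (fingertip at (262,375), grip at (200,475)), and nothing has been disturbed. I'll lower them into the gap.

Emit:
{"op": "apply_moves", "data": {"delta_pos": [[-0.0015,-0.0015,0.04],[0,0,0.04],[0,0,0.03],[0,0,0.0178],[0,0,0]], "turn": [0,0,0,0,0], "jaw": [0,0,0,0,0]}}

```text
time_s: 3.58
tcp_pos: [0.5156, -0.141, 0.0684]
orientation: [-1.004, -2.976, 0.0]
wrist_force: [0.2, -0.1, 0.8]
grip_width: -0.004
gripper_force: 0.0
```

```bash
python3 go.py -48.8 -89.5 67 145.6
python3 - <<'E'
from cell import *
import cv2
d=snapshot('side')['color'][220:345,270:420,::-1]
cv2.imwrite('pics/p2.png',cv2.resize(d,None,fx=4,fy=4,interpolation=2))
E
```

```text
t 3.575 tcp jig [-48.7 -89.3] 68.4 ang 145.6 tilt [-0. -0. -1.] F [ 0.2 -0.1  0.8] w -0.0
turn 0.0
move after turn [ 0.     -0.0003  0.0017] | before turn [ 0.     -0.0003  0.0017]
```

View pics/p2.png

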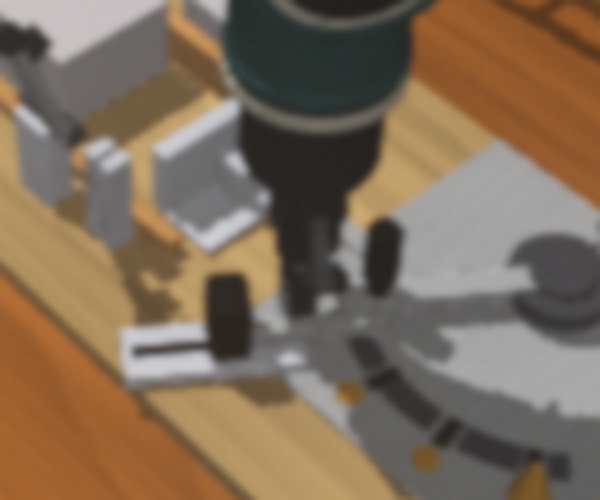

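The fingers sit in the gap between the grip (228,315) and the handle (382,260). Now I push outward.

Emit:
{"op": "apply_moves", "data": {"delta_pos": [[0.01,0,0],[0.005,0,0],[0.005,0,0],[0.005,0,0],[0.005,0,0],[0.005,0,0],[0.005,0,0],[0.005,0,0],[0.005,0,0],[0.005,0,0]], "turn": [0,0,0,0,0,0,0,0,0,0], "jaw": [0,0,0,0,0,0,0,0,0,0]}}

```text
time_s: 4.88
tcp_pos: [0.4803, -0.1141, 0.0681]
orientation: [1.004, 2.977, -0.0]
wrist_force: [2.6, -0.7, 1.6]
grip_width: -0.002
gripper_force: 1.1
```

Emit:
{"op": "apply_moves", "data": {"delta_pos": [[0.004,0,0],[0.003,0,0],[0.002,0,0]], "turn": [0,0,0], "jaw": [0,0,0]}}

```text
time_s: 5.25
tcp_pos: [0.4746, -0.1099, 0.0681]
orientation: [1.004, 2.977, -0.0]
wrist_force: [3.1, 0.2, 0.4]
grip_width: 0.002
gripper_force: 1.0
```

Emit:
{"op": "apply_moves", "data": {"delta_pos": [[0.002,0,0],[0.002,0,0],[0.002,0,0]], "turn": [0,0,0], "jaw": [0,0,0]}}

```text
time_s: 5.62
tcp_pos: [0.4725, -0.1083, 0.0685]
orientation: [1.004, 2.972, -0.002]
wrist_force: [17.4, -13.2, -13.8]
grip_width: 0.0
gripper_force: 10.9
```

Emit:
{"op": "apply_moves", "data": {"delta_pos": [[0.002,0,0],[0.002,0,0]], "turn": [0,0], "jaw": [0,0]}}

```text
time_s: 5.88
tcp_pos: [0.4723, -0.1081, 0.0689]
orientation: [1.003, 2.966, -0.004]
wrist_force: [35.8, -25.7, -31.4]
grip_width: 0.001
gripper_force: 21.2
```

End stop reached (the force jumps). Back off, lift, and turn for the handle.

Emit:
{"op": "apply_moves", "data": {"delta_pos": [[-0.012,0,0],[-0.012,0,0],[0,0,-0.04],[0,0,-0.04],[0,0,0],[0,0,0],[0,0,0],[0,0,0]], "turn": [0,0,0,0,-0.2,-0.2,-0.2,-0.164], "jaw": [0,0,0,0,0.6,0.6,0.6,0.6]}}

```text
time_s: 6.88
tcp_pos: [0.4834, -0.1168, 0.1319]
orientation: [-0.072, -3.14, -0.0]
wrist_force: [0.6, 0.5, -1.1]
grip_width: 0.602
gripper_force: 0.0
```

```bash
python3 go.py -0.8 -107.9 70 180
python3 - <<'E'
from cell import *
import cv2
d=snapshot('side')['color'][220:345,270:420,::-1]
cv2.imwrite('pics/p3.png',cv2.resize(d,None,fx=4,fy=4,interpolation=2))
E
```

```text
t 6.875 tcp jig [-82.1 -66.7] 131.9 ang 180.3 tilt [-0.001  0.    -1.   ] F [ 0.6  0.5 -1.1] w 0.6
turn 0.0056
move after turn [-0.1016 -0.0515  0.0773] | before turn [-0.1014 -0.0519  0.0773]
```

View pics/p3.png

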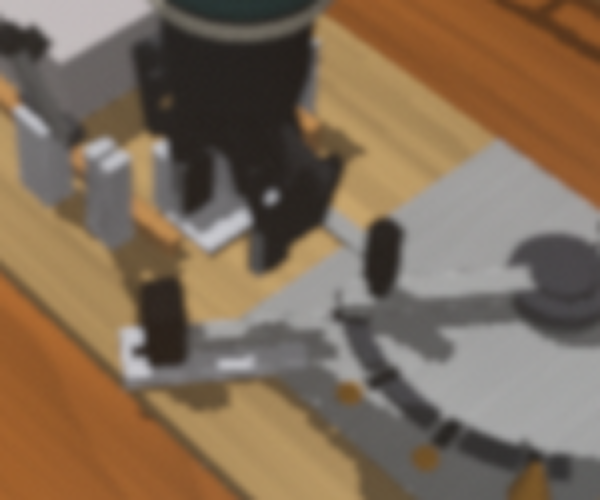

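The lock grip is now at (162,320), at the outer end of its slide. I move over the handle (382,258) and lower.

Emit:
{"op": "apply_moves", "data": {"delta_pos": [[-0.04,-0.02,0],[-0.04,-0.02,0],[-0.0216,-0.0115,0],[0,0,0],[0,0,0.03],[0,0,0.03],[0,0,0.017],[0,0,0]], "turn": [0.0056,0,0,0,0,0,0,0], "jaw": [0.6,0.6,0.6,0.6,0.6,0.6,0.6,0.6]}}

```text
time_s: 7.92
tcp_pos: [0.5619, -0.162, 0.07]
orientation: [-0.088, -3.139, -0.0]
wrist_force: [-0.6, -1.0, -0.1]
grip_width: 0.597
gripper_force: 0.0
```

Emit:
{"op": "apply_moves", "data": {"delta_pos": [[0,0,0],[0,0,0],[0,0,0],[0,0,0]], "turn": [0,0,0,0], "jaw": [0.33,0.33,0.33,0.33]}}

```text
time_s: 8.43
tcp_pos: [0.5627, -0.1622, 0.0707]
orientation: [0.087, 3.14, -0.0]
wrist_force: [-0.2, -0.8, 0.2]
grip_width: 0.331
gripper_force: 0.0
```

```bash
python3 go.py -0.8 -107.9 70 180
python3 - <<'E'
from cell import *
import cv2
d=snapshot('side')['color'][220:345,290:440,::-1]
cv2.imwrite('pics/p4.png',cv2.resize(d,None,fx=4,fy=4,interpolation=2))
import numpy as np
q=np.arange(0,1.24,.1);x=90-110*np.cos(q-.6);y=-170-110*np.sin(q-.6)
print(np.round(np.c_[q[1:],-np.diff(x)/800,np.diff(y)/800],4).tolist())
E
```

```text
t 8.425 tcp jig [  -0.6 -108.1] 70.7 ang 179.7 tilt [ 0. -0. -1.] F [-0.2 -0.8  0.2] w 0.33
turn -0.006
move after turn [0.0003 0.0003 0.0009] | before turn [0.0003 0.0003 0.0009]
[[0.1, 0.0072, -0.0117], [0.2, 0.006, -0.0124], [0.3, 0.0047, -0.0129], [0.4, 0.0034, -0.0133], [0.5, 0.0021, -0.0136], [0.6, 0.0007, -0.0137], [0.7, -0.0007, -0.0137], [0.8, -0.0021, -0.0136], [0.9, -0.0034, -0.0133], [1.0, -0.0047, -0.0129], [1.1, -0.006, -0.0124], [1.2, -0.0072, -0.0117]]
```

View pics/p4.png

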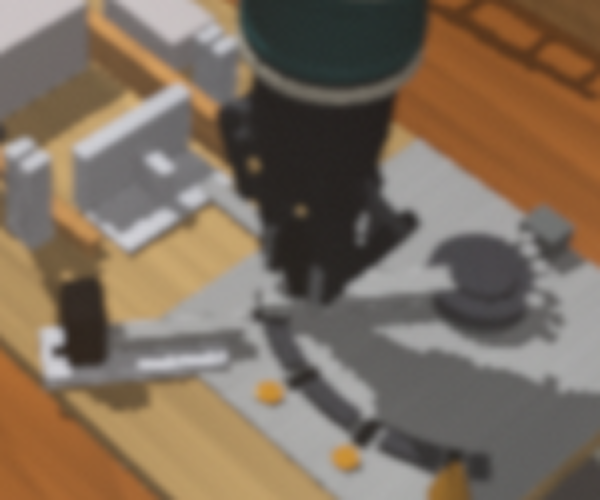

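The handle is caged between the fingers (about (315,270)). I drive it along the arc.

Emit:
{"op": "apply_moves", "data": {"delta_pos": [[0.0072,-0.0117,0],[0.006,-0.0124,0],[0.0047,-0.0129,0],[0.0034,-0.0133,0],[0.0021,-0.0136,0],[0.0007,-0.0137,0]], "turn": [0,0,0,0,0,0], "jaw": [0.33,0.33,0.33,0.33,0.33,0.33]}}

```text
time_s: 9.22
tcp_pos: [0.5398, -0.2175, 0.07]
orientation: [-0.079, -3.137, -0.013]
wrist_force: [-1.1, 2.3, -1.0]
grip_width: 0.324
gripper_force: 0.0
```

Emit:
{"op": "apply_moves", "data": {"delta_pos": [[-0.0007,-0.0137,0],[-0.0021,-0.0136,0],[-0.0034,-0.0133,0],[-0.0047,-0.0129,0],[-0.006,-0.0124,0],[-0.0072,-0.0117,0],[0,0,0],[0,0,0]], "turn": [0,0,0,0,0,0,0,0], "jaw": [0.33,0.33,0.33,0.33,0.33,0.33,0.33,0.33]}}

```text
time_s: 10.22
tcp_pos: [0.5556, -0.2863, 0.0704]
orientation: [-0.087, -3.14, 0.0]
wrist_force: [0.6, 0.0, -0.3]
grip_width: 0.335
gripper_force: 0.0
```

```bash
python3 go.py -0.8 -232.1 70 180
```

```text
t 10.225 tcp jig [  -1.3 -232.4] 70.4 ang 179.7 tilt [-0. -0. -1.] F [ 0.6  0.  -0.3] w 0.33
turn -0.0062
move after turn [-0.0006  0.0003  0.0005] | before turn [-0.0006  0.0004  0.0005]
```

Emit:
{"op": "apply_moves", "data": {"delta_pos": [[0,0,0],[0,0,0],[0,0,0],[0,0,-0.04],[0,0,-0.05],[0,0,-0.05],[0,0,0]], "turn": [0,0,0,0,0,0,0], "jaw": [0.6,0.6,0.6,0.6,0.6,0.6,0.6]}}

```text
time_s: 11.1
tcp_pos: [0.5569, -0.2869, 0.1856]
orientation: [0.087, 3.136, -0.003]
wrist_force: [-0.6, 0.9, -0.5]
grip_width: 0.602
gripper_force: 0.0
```

```bash
python3 go.py 2 290 182 90;python3 -c "
from cell import *
print(get_state()['joint_pos'])"
```

```text
t 11.1 tcp jig [  -0.  -232.9] 185.6 ang 179.7 tilt [ 0.005 -0.002 -1.   ] F [-0.6  0.9 -0.5] w 0.6
turn 1.994
move after turn [0.6537 0.0025 0.0014] | before turn [6.000e-04 6.537e-01 3.500e-03]
[ 0.10012883  0.51530211  0.44347447  1.68579611 -0.25589246  0.9931061
  2.14847212]
```

Emit:
{"op": "apply_moves", "data": {"delta_pos": [[0,0.03,0],[0,0.06,0],[0,0.06,0],[0,0.06,0],[0,0.06,0],[0,0.06,0],[0,0.06,0],[0,0.06,0],[0,0.06,0],[0,0.06,0],[0,0.06,0],[0,0.024,0]], "turn": [0,0,0,0,0,0,0,0,0,0,0,0], "jaw": [0.6,0.6,0.6,0.6,0.6,0.6,0.6,0.6,0.6,0.6,0.6,0.6]}}

```text
time_s: 12.6
tcp_pos: [0.5837, 0.2393, 0.1814]
orientation: [-0.081, -3.139, -0.0]
wrist_force: [-0.0, -0.4, 0.5]
grip_width: 0.597
gripper_force: 0.0
```

Emit:
{"op": "apply_moves", "data": {"delta_pos": [[0,0,0],[0,0,0],[0,0,0],[0,0,0],[0,0,0],[0,0,0],[0,0,0],[0,0,0],[0,0,0],[0,0,0],[0,0,0]], "turn": [0.2,0.2,0.2,0.2,0.2,0.2,0.2,0.2,0.2,0.194,0], "jaw": [0.6,0.6,0.6,0.6,0.6,0.6,0.6,0.6,0.6,0.6,0.6]}}

```text
time_s: 13.98
tcp_pos: [0.5845, 0.2357, 0.1819]
orientation: [2.276, 2.165, -0.002]
wrist_force: [-0.7, 0.4, 0.4]
grip_width: 0.601
gripper_force: 0.0
```

```bash
python3 go.py 2 290 58 90
python3 - <<'E'
from cell import *
import cv2,pickle
t=snapshot('top');pickle.dump(t,open('pics/top1.pkl','wb'))
s=snapshot('side');pickle.dump(s,open('pics/side1.pkl','wb'))
import numpy as np
d=s['color'][190:385,220:470,::-1]
cv2.imwrite('pics/p5.png',cv2.resize(d,None,fx=3,fy=3,interpolation=2))
E
```

```text
t 13.975 tcp jig [  1.1 290.4] 181.9 ang 90.0 tilt [-0.    -0.001 -1.   ] F [-0.7  0.4  0.4] w 0.6
turn 0.0003
move after turn [-0.0003  0.0012  0.1549] | before turn [-0.0003  0.0012  0.1549]
```

View pics/p5.png

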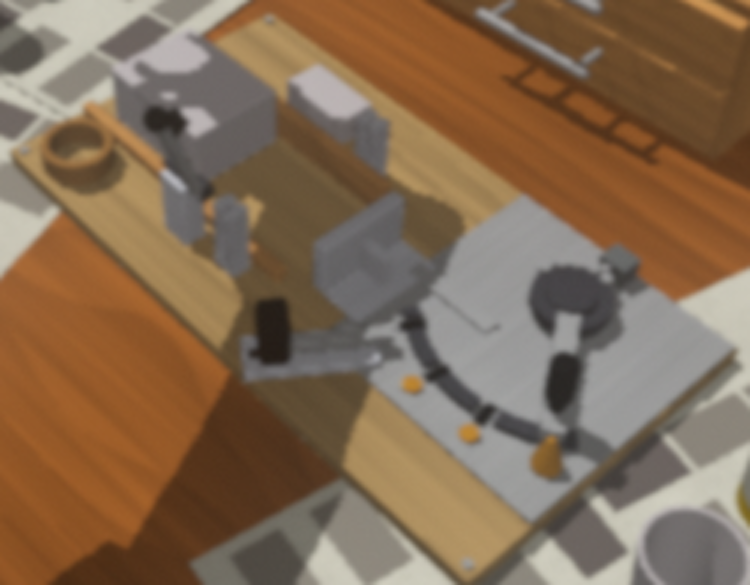

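The lever arm now points at the pin (handle (563,380), cone (547,455)) and the length stop has moved back. The lock is out and the block is untouched. Lower behind the block and push.

Emit:
{"op": "apply_moves", "data": {"delta_pos": [[0,0.0012,0.05],[0,0,0.05],[0,0,0.04],[0,0,0.015],[-0.015,0,0],[-0.015,0,0],[-0.015,0,0],[-0.015,0,0],[-0.015,0,0]], "turn": [0,0,0,0,0,0,0,0,0], "jaw": [0.6,0.6,0.6,0.6,0.6,0.6,0.6,0.6,0.6]}}

```text
time_s: 15.2
tcp_pos: [0.5826, 0.1754, 0.0588]
orientation: [2.277, 2.165, 0.001]
wrist_force: [-0.3, 1.5, -0.2]
grip_width: 0.598
gripper_force: 0.5
```

Emit:
{"op": "apply_moves", "data": {"delta_pos": [[-0.015,0,0],[-0.015,0,0],[-0.015,0,0],[-0.015,0,0],[-0.015,0,0],[-0.015,0,0],[-0.015,0,0]], "turn": [0,0,0,0,0,0,0], "jaw": [0.6,0.6,0.6,0.6,0.6,0.6,0.6]}}

```text
time_s: 16.08
tcp_pos: [0.5782, 0.0914, 0.0585]
orientation: [2.277, 2.164, -0.0]
wrist_force: [-0.8, 0.9, 0.1]
grip_width: 0.6
gripper_force: 0.3
```

```bash
python3 go.py 2 113 58 90
```

```text
t 16.075 tcp jig [  2.2 146. ] 58.5 ang 90.0 tilt [ 0. -0. -1.] F [-0.8  0.9  0.1] w 0.6
turn -0.0001
move after turn [-0.0413 -0.0002  0.0006] | before turn [-0.0413 -0.0002  0.0006]
```

Contact is soft, about 1 N. I continue in shrinking steps and watch the force.

Emit:
{"op": "apply_moves", "data": {"delta_pos": [[-0.01,0,0],[-0.01,0,0],[-0.006,0,0],[-0.004,0,0]], "turn": [0,0,0,0], "jaw": [0.6,0.6,0.6,0.6]}}

```text
time_s: 16.58
tcp_pos: [0.5771, 0.0683, 0.0585]
orientation: [-2.277, -2.165, 0.0]
wrist_force: [-0.4, 1.8, 1.5]
grip_width: 0.602
gripper_force: 0.5
```

Emit:
{"op": "apply_moves", "data": {"delta_pos": [[-0.003,0,0],[-0.002,0,0],[-0.001,0,0]], "turn": [0,0,0], "jaw": [0.6,0.6,0.6]}}

```text
time_s: 16.95
tcp_pos: [0.5769, 0.0636, 0.0585]
orientation: [2.277, 2.165, 0.0]
wrist_force: [-0.6, 0.5, 0.3]
grip_width: 0.605
gripper_force: 0.6
```

Emit:
{"op": "apply_moves", "data": {"delta_pos": [[-0.0015,0,0],[-0.0015,0,0]], "turn": [0,0], "jaw": [0.6,0.6]}}

```text
time_s: 17.2
tcp_pos: [0.577, 0.0629, 0.0585]
orientation: [-2.275, -2.165, -0.002]
wrist_force: [1.4, 13.9, 1.8]
grip_width: 0.599
gripper_force: 6.7
```

Emit:
{"op": "apply_moves", "data": {"delta_pos": [[-0.001,0,0],[-0.001,0,0]], "turn": [0,0], "jaw": [0.6,0.6]}}

```text
time_s: 17.45
tcp_pos: [0.577, 0.0626, 0.0586]
orientation: [-2.273, -2.165, -0.004]
wrist_force: [1.2, 19.3, 2.8]
grip_width: 0.602
gripper_force: 9.6
```

Emit:
{"op": "apply_moves", "data": {"delta_pos": [[-0.001,0,0],[0,0,0]], "turn": [0,0], "jaw": [0.6,0.6]}}

```text
time_s: 17.7
tcp_pos: [0.5769, 0.0625, 0.0586]
orientation: [-2.272, -2.166, -0.005]
wrist_force: [1.0, 20.2, 2.7]
grip_width: 0.603
gripper_force: 10.1
```

The block is seated. The force reached 20 N, but the stop barely gave. Back off, lift, and check the lever and the block.

Emit:
{"op": "apply_moves", "data": {"delta_pos": [[0.003,0,0],[0.01,0,0],[0.03,0,0],[0.02,0,-0.03],[0,0,-0.05],[0,0,-0.05],[0,0,-0.03],[0,0,0]], "turn": [0,0,0,0,0,0,0,0], "jaw": [0.6,0.6,0.6,0.6,0,0,0,0]}}

```text
time_s: 18.7
tcp_pos: [0.5798, 0.1093, 0.188]
orientation: [2.276, 2.164, 0.004]
wrist_force: [-0.6, -0.0, -0.3]
grip_width: 0.0
gripper_force: 0.0
```

```bash
python3 go.py -160 75 174 90
python3 - <<'E'
from cell import *
import cv2,numpy as np,pickle
s=snapshot('side');t=snapshot('top');pickle.dump(s,open('pics/side2.pkl','wb'));pickle.dump(t,open('pics/top2.pkl','wb'))
o=np.zeros((600,750,3),np.uint8)
o[:360,:450]=cv2.resize(s['color'][240:360,290:440,::-1],(450,360),interpolation=2)
o[:, 450:]=cv2.resize(t['color'][190:290,315:365,::-1],(300,600),interpolation=2)
o[360:,:450]=cv2.resize(s['color'][200:280,270:420,::-1],(450,240),interpolation=2)
cv2.imwrite('pics/p6.png',o)
E
```

```text
t 18.7 tcp jig [  2.8 163.9] 188.0 ang 90.0 tilt [ 0.002  0.001 -1.   ] F [-0.6 -0.  -0.3] w 0.0
turn -0.0001
move after turn [-0.1111 -0.2036  0.0169] | before turn [-0.1111 -0.2036  0.0169]
```

View pics/p6.png

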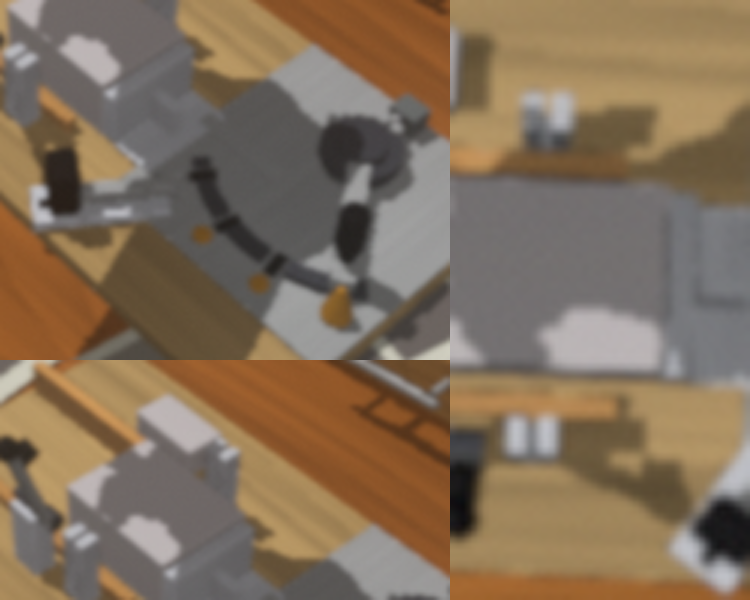

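The block lies flat against the stop, with no gap between the block (right edge about column 665) and the stop in the top view. The lever still points at the pin. Go behind the bar.

Emit:
{"op": "apply_moves", "data": {"delta_pos": [[0,-0.04,0],[0,-0.05,0],[0,-0.05,0],[0,-0.05,0],[0,-0.0136,0],[-0.05,0,0],[-0.05,0,0],[-0.011,0,0.017],[0,0,0]], "turn": [0,0,0,0,0,0,0,0,0], "jaw": [0,0,0,0,0,0,0,0,0]}}

```text
time_s: 19.92
tcp_pos: [0.4118, 0.0278, 0.1722]
orientation: [2.279, 2.162, -0.003]
wrist_force: [0.5, 0.3, -0.1]
grip_width: -0.003
gripper_force: 0.0
```

```bash
python3 go.py -160 75 174 90
```

```text
t 19.925 tcp jig [-160.8   74.1] 172.2 ang 89.9 tilt [-0.001 -0.002 -1.   ] F [ 0.5  0.3 -0.1] w -0.0
turn -0.0023
move after turn [ 0.0011  0.001  -0.0022] | before turn [ 0.0011  0.001  -0.0022]
```

Emit:
{"op": "apply_moves", "data": {"delta_pos": [[0,0.01,0],[0,0.01,0],[0,0.008,0],[0,0.008,0],[0,0.008,0],[0,0.008,0],[0,0.008,0],[0,0.008,0],[0,0.008,0]], "turn": [0,0,0,0,0,0,0,0,0], "jaw": [0,0,0,0,0,0,0,0,0]}}

```text
time_s: 21.05
tcp_pos: [0.4767, 0.0258, 0.1757]
orientation: [2.274, 2.162, 0.011]
wrist_force: [2.0, 0.6, 42.3]
grip_width: 0.004
gripper_force: 17.7
```

Emit:
{"op": "apply_moves", "data": {"delta_pos": [[0,0.008,0],[0,0.008,0],[0,0.008,0],[0,0.006,0],[0,0,0],[0,0,0],[0,0,0],[0,0,0]], "turn": [0,0,0,0,0,0,0,0], "jaw": [0,0,0,0,0,0,0,0]}}

```text
time_s: 22.05
tcp_pos: [0.4966, 0.0244, 0.1729]
orientation: [-2.277, -2.165, 0.0]
wrist_force: [0.8, -0.6, 0.7]
grip_width: -0.002
gripper_force: 0.0
```

Emit:
{"op": "apply_moves", "data": {"delta_pos": [[0,-0.03,0],[0,-0.05,0],[0,-0.05,0],[0,-0.03,-0.04],[0,0,-0.05],[0,0,0],[0,0,0],[0,0,0]], "turn": [0,0,0,0,0,0,0,0], "jaw": [0,0,0,0,0,0,0,0]}}

```text
time_s: 23.05
tcp_pos: [0.3688, 0.0307, 0.2437]
orientation: [2.277, 2.164, -0.003]
wrist_force: [-0.4, -0.1, -0.0]
grip_width: 0.001
gripper_force: 0.0
```

Run:
```python
from cell import *
from h import *
import cv2,pickle
s=snapshot('side');t=snapshot('top')
pickle.dump(s,open('pics/side3.pkl','wb'));pickle.dump(t,open('pics/top3.pkl','wb'))
p=np.load('jig.npy');c,n=np.cos(p[2]),np.sin(p[2]);R=np.array([[c,-n],[n,c]])
def px(d,j):
    X=np.r_[R@np.array(j[:2])/1e3+p[:2],j[2]/1e3];f=240/np.tan(np.radians(d['fov_y']/2))
    q=np.array(d['R'])@X+np.array(d['t']);return f*q[0]/q[2]+d['cx'],f*q[1]/q[2]+d['cy']
def dark(d,j,r):
    u,v=px(d,j);u0,v0=int(round(u))-r,int(round(v))-r
    m=d['color'][v0:v0+2*r+1,u0:u0+2*r+1].max(2)<60
    ys,xs=np.nonzero(m);return (round(u,1),round(v,1)),m.sum(),(xs.mean()+u0,ys.mean()+v0) if m.any() else None
# expected ball when resting at 0.05 rad, and open
for nm,j in(('rest',(-83+102,75,93)),('open',(-116,75,184.5)),('handle1.2',(-.8,-232.1,85)),('grip out',(-118,-46,70))):
    for k,d in(('side',s),('top',t)):print(nm,k,dark(d,j,7))
print(get_state()['wrist_force'],get_state()['tcp_pos'])
```

```text
rest side ((np.float64(318.6), np.float64(232.4)), np.int64(9), (np.float64(318.1111111111111), np.float64(231.77777777777777)))
rest top ((np.float64(319.2), np.float64(228.1)), np.int64(20), (np.float64(319.5), np.float64(227.5)))
open side ((np.float64(273.0), np.float64(228.9)), np.int64(0), None)
open top ((np.float64(316.0), np.float64(274.9)), np.int64(7), (np.float64(321.42857142857144), np.float64(281.7142857142857)))
handle1.2 side ((np.float64(408.0), np.float64(313.5)), np.int64(102), (np.float64(407.6372549019608), np.float64(314.6862745098039)))
handle1.2 top ((np.float64(427.8), np.float64(240.2)), np.int64(51), (np.float64(427.7450980392157), np.float64(240.3921568627451)))
grip out side ((np.float64(308.5), np.float64(295.0)), np.int64(100), (np.float64(310.62), np.float64(296.66)))
grip out top ((np.float64(359.9), np.float64(279.0)), np.int64(82), (np.float64(361.6463414634146), np.float64(278.2682926829268)))
[ 0.33006198 -0.21303099  0.93641193] [0.3689378  0.03060678 0.24386551]
```

Run:
```python
from h import *
for k in('top2','top3'):
    g=load(k)['color'].astype(int).mean(2)
    print(k,'along channel',g[233:237,318:366].mean(0).astype(int).tolist())
    print(' +y end',g[222:226,275:312].mean(0).astype(int).tolist())
for a in('0','2'):
    A=load('top'+a)['color'].astype(int);B=load('top3')['color'].astype(int)
    print([round(float(abs(A[y:y+h,x:x+w]-B[y:y+h,x:x+w]).mean()),1) for x,y,w,h in((155,195,30,30),(150,238,42,30),(188,285,24,24),(255,256,26,26),(288,190,32,20),(470,200,28,30),(465,248,35,28))])
```

```text
top2 along channel [113, 113, 113, 113, 112, 112, 113, 112, 113, 112, 113, 113, 113, 112, 113, 112, 113, 113, 113, 112, 113, 112, 112, 113, 112, 112, 113, 113, 113, 113, 114, 112, 106, 104, 115, 118, 117, 115, 113, 119, 122, 122, 121, 119, 118, 119, 118, 118]
 +y end [47, 46, 45, 44, 43, 43, 43, 46, 54, 61, 62, 62, 62, 62, 62, 61, 61, 59, 48, 41, 56, 64, 40, 19, 16, 18, 38, 81, 121, 141, 144, 144, 143, 142, 153, 174, 180]
top3 along channel [147, 147, 141, 124, 98, 100, 104, 111, 135, 161, 168, 169, 169, 169, 168, 168, 168, 168, 169, 168, 168, 168, 168, 168, 168, 168, 168, 168, 168, 168, 168, 165, 150, 145, 171, 178, 173, 152, 119, 113, 119, 125, 124, 123, 121, 122, 131, 151]
 +y end [134, 133, 134, 133, 134, 134, 133, 133, 133, 133, 133, 133, 133, 133, 133, 133, 133, 133, 132, 133, 132, 132, 132, 132, 132, 132, 132, 131, 132, 134, 134, 134, 133, 132, 143, 162, 169]
[2.6, 2.4, 2.3, 2.0, 2.7, 1.9, 2.2]
[10.8, 8.4, 9.9, 57.9, 48.9, 7.6, 9.2]
```

The block/stop seam is unchanged (column 350–351), the bystanders are unmoved, the lever and lock are still in place, and the bar is resting on the block. Handing in.

```bash
python3 -c "
from cell import *
print(job_done())"
```

```text
the job is handed in; nothing more can be done
None
```

The job is handed in, done in the order asked: lock drawn out to its end stop, lever in the pin-marked notch (1.2 rad), block seated against the length stop, hold-down bar resting on the block; two brief force peaks on the way were about 20 N pushing the block, above the 15 N guide for the stop, and about 42 N up on the fingertips at the bar, and the last camera check showed everything in place and the other things unmoved.

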